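# Lock a waste reagent bottle into its transport cradle

### The job

Make the reagent bottle safe for transport: by its clamp knob, slide the stop up against the bottle's cap until the bottle is home against the end wall, and turn the knob clockwise as far as it goes to lock the stop. Then swing the cradle's upper half shut, take the long pin (the one with the tall grip) out of the pin block and push it right down through the holes in the front lugs of both halves. Finish while still holding the pin and pressing it down, so that the halves stay fully shut against the spring plungers; do not let go, and leave the short pin and everything else on the bench alone.

Things in the scene. Friction and masses are not known exactly. Their poses are not given: they have to be found in the camera images.
- cradle: Fixed clamshell cradle on a grey plate 200 (x) x 335 (y) x 12 mm; origin: centre of the plate's underside, on the bench; -x is its front, nearer the robot. Bottle lies along y in a V, axis at x 0, z 48 mm, bottom towards the end wall (inner face y = -125). Lid hinge along y at x +60, z 48. Front lug 30 x 40 mm, top z 44, at x -80, y -60. Stop rails at x 0, y 30 to 165.
- lug_hole (a point): Mouth of the upright hole in the front lug of the lower half: 12 mm wide, on the lug's top, 44 mm above the bench; the hole is 32 mm deep, down to the plate. Axes as the cradle.
- lid (a joint): Hinge of the aluminium upper half, rad: 0 fully shut, 1.6 standing up; opens away from the robot, stays where left (friction 0.2 N m). 110 mm wide (cradle y -115 to -5); arch 38 mm over the hinge plane. Let go when down, two spring plungers under its front lip keep it at about 0.03 (lug 4 mm up); full shutting takes some 10 N down at the lug and it springs up again.
- lid_hole (a point): Hole (14 mm, through) in the lid's front lug, on its outer face (upper when shut), 140 mm from the hinge axis, 4 mm out of the hinge plane. Lug: plate 8 mm thick, 40 wide (y), ends 18 mm beyond the hole. Site z = outward normal, x points to the hinge. Shut: 52 mm above the bench over lug_hole. Standing up, the outer face looks away from the robot.
- stop (a joint): Travel of the cap stop (dark steel block 44 x 36 mm, its top 62 mm above the bench, with a nose towards the bottle) along the cradle's -y, m; 0 = farthest from the bottle, 0.050 = the bottle's bottom is on the end wall and the nose on its cap. It slides with about 1.5 N while the clamp is free.
- clamp (a joint): Turn of the clamp knob on top of the stop, rad, clockwise seen from above; 0 = free (bar along the cradle's x), locked from about 1.2, end stop at 1.45 (bar nearly along the cradle's y). Stiffness about 0.05 N m, a little more as it clamps.
- clamp_grip (a point): Point to grip on the knob, on its vertical axis, 88 mm above the bench; the knob is an upright black bar 40 mm long (along the point's x), 13 mm thick (y), from 68 to 96 mm above the bench; it rides along with the stop.
- bottle: Amber bottle 60 mm in diameter, 160 mm long with its blue cap (40 mm), lying along the cradle's y, loose in the V, 0.35 kg; origin on its axis at its flat bottom, y axis towards the cap. It starts a few mm off the end wall; sliding it takes 3 to 9 N.
- pin: Long steel locking pin, upright in the pin block, 0.09 kg; origin on its axis at the underside of its flange (24 mm wide, 5 mm thick), z up. Below: shank 10 mm in diameter, 36 mm long, chamfered foot. Above: round grip 18 mm in diameter from 5 to 45 mm above the origin. Flange on the lid's lug = seated: the shank then reaches 28 mm into the lower lug.
- pin_tip (a point): Foot of the long pin, on its axis, 36 mm below its origin.
- short_pin: Short steel pin (the wrong one) in the other hole of the block: same flange and grip diameter, but the grip rises only 18 mm above its origin at the flange's underside; shank 20 mm. Which hole holds which pin varies.
- pin_block: Fixed grey parking block 60 (its x) x 110 (its y) x 45 mm high with two upright holes 12 mm wide, 40 mm deep, at y = +30 and -30 mm; origin at the centre of its underside. The pins rest by their flanges on its top.
- jar: Bystander: white jar with blue cap, 60 mm wide, 80 mm high; origin under its centre.
- flask: Bystander: amber bottle standing, 64 mm wide, 130 mm high; origin under its centre.
- beaker: Bystander: glass beaker 66 mm wide, 80 mm high; origin under its centre.
- carton: Bystander: cardboard box 70 x 90 x 60 mm; origin under its centre.
- tape: Bystander: roll of tape lying flat, 90 mm wide, 24 mm high; origin under its centre.
- screwdriver: Bystander: screwdriver, 180 mm long, lying.
Things that resemble listed ones, but are neither listed nor needed, are in the scene too. What is shaped like the pin but black, green or purple is not meant.

How it is judged:
By the outcome, as a careful person would: the job done as asked, in the order asked, and still so for the second after the job is handed in, while the arm keeps its last pose, push and grip.
It also fails if it takes over 72 s, if anything falls off the work surface, if the arm or the gripper's body presses on something with over 40 N, if the wrist force passes 120 N, or if a joint passes its speed limit or range.

### The arm

A 7-joint arm with a two-finger parallel gripper is mounted at the origin on the work surface. World frame = base frame: x ahead of the robot, y to its left, z up, the work surface at z = 0. Lengths are in m, angles in rad, forces in N, time in s.
With the tool pointing down it reaches from about 0.4 to 0.85 m from the base axis. Payload 10.4 kg.
Tool frame: the origin (TCP) lies between the finger pads; the fingertips stand 11 mm ahead of it and the grasp point (between the pads) lies 8 mm behind it (r.tcp_to_tips is the distance from the TCP to the fingertips, in m); z points along the fingers, y is the line along which they close (so a half turn about z gives the same grasp; the last joint's range is limited). The gripper opens to 87 mm and grips with 3 to 60 N. Pads are 19 mm wide; open, the fingers measure 117 mm over their backs; the gripper's body (75 mm by 190 mm) begins 51 mm behind the grasp point.
Start: joints at [-1.372, 0.332, -0.065, 1.46, 0.022, 1.35, -0.088], TCP at [0.137, 0.61, 0.234] pointing down, gripper open.
Joint ranges: [-2.6, 2.6], [-0.5, 2.12], [-1.47, 1.34], [0.16, 2.42], [-1.27, 4.41], [0.06, 2.06], [-2.6, 2.6]. Speed limits (rad/s): [2.22, 2.22, 2.79, 2.79, 3.14, 3.14, 3.14].

### API

Orientations are given as a unit quaternion [x, y, z, w].
In Python, from bench import r gives the robot as it stands. The module is installed in compiled form; this text tells all that it offers.
- The arm moves only by the shell command python3 -m crank 'ROWS' [FORCE]. ROWS is JSON, a list of rows, each an object of numbers: "claw": the closure, from -1 (fully open) to 1 (shut); "dx", "dy", "dz": the shift along the tool's x, y, z each as a share of 3 cm, from -1 to 1; "ax", "ay", "az": the turn, a rotation vector about the tool's x, y, z each as a share of 6 degrees, from -1 to 1. A call has 1 to 8 rows; each row shifts and turns the commanded pose from where the row before left it, along the tool's axes as they then stand; what a row does not reach is not made up. A row lasts 1/12 s, in which the tool goes at most 41.7 mm and 7.16 degrees, less where a joint would pass 70% of its speed; a pose out of reach is approached as far as the arm can. A call with a number of a shift or a turn outside -1 to 1 is refused whole. A call with a gripper value outside its range is refused whole. The fingers move at their own pace and stop on an object; FORCE is the grip in N (left out, the last holds). Time passes only in rows, so rows that do not move let the fingers close. It gives the time, the measured TCP pose, the force, the opening and the grip force at its end, in the units of the state.
- r.read_state(): the state, without advancing time (a new reading comes with each control period).
- r.camera(name): name is "side" or "top" or "wrist"; returns a dict with "color" (420x560x3 uint8, red, green, blue), "mtx" (3x3 intrinsics, pixels), "R" (3x3) and "t" (3): a world point X has camera coordinates R X + t; the wrist camera has in their place "hand_eye" (4x4, takes a point from camera to tool coordinates, whose origin is the TCP and whose axes are the flange's). Camera axes: x right, y down, z forward; pixel columns grow to the right and rows downward; lengths in m; the calibration is good to about 2 mm. The wrist camera is an equidistant fisheye: a pixel r from the principal point sees the ray r / f radians off the axis. A picture is of the moment at which its call begins: read the wrist's pose just before it. There is no depth.
- r.close_job(): hands the job in; it is judged then, once.
The state is a dict: "time": time; "joint_positions": joint angles; "joint_vel": joint speeds; "joint_torque": joint torques, N m; "ee_pos": TCP position; "eef_rot": TCP orientation; "ft_force": force on the tool from outside, world axes, zero at the start; "torque": the same for the moment, N m; "width": finger opening in m; "grip_force": force on a finger pad.
Only numpy, scipy, OpenCV 4.12 (cv2) and the standard library are available. Lean on these libraries where they do the work, as an engineer would, in place of code of your own. Each camera call takes 0.05 s, during which the arm holds its last target. There are 200 camera calls.

## Working session

There is one attempt and no reset: what is moved stays moved. The work goes in short steps, Python scripts to look and compute and a shell command to move; the robot and the scene stay as the last step left them, time stands still between calls to the robot, and variables do not carry over. Pictures are saved under pics/ and viewed, at most 10 in all, crops included, and the job is handed in when it is done.

```bash
mkdir -p pics; cat > h.py <<'E'
import numpy as np, cv2
from bench import r
def shot(n,f=None):
    c=r.camera(n)
    if f: cv2.imwrite(f,c["color"][:,:,::-1])
    return c
def ray(c,u,v):
    K=c["mtx"];d=np.array([(u-K[0,2])/K[0,0],(v-K[1,2])/K[1,1],1.])
    R=np.array(c["R"]);return -R.T@c["t"],R.T@d
def onz(c,u,v,z):
    o,d=ray(c,u,v);return o+d*(z-o[2])/d[2]
def proj(c,X):
    p=c["R"]@np.array(X)+c["t"];p=c["mtx"]@p;return p[:2]/p[2]
E
python3 - <<'E'
from h import *
for n in("side","top"):
    c=shot(n,f"pics/{n}0.png");print(n,c["mtx"].tolist(),np.round(-c["R"].T@c["t"],3),np.round(c["R"],2).tolist())
print(r.read_state())
E
```

```text
side [[522.5802851477954, 0.0, 272.37727378553063], [0.0, 522.5802851477954, 204.5143147564542], [0.0, 0.0, 1.0]] [ 0.077 -0.954  0.913] [[0.9, -0.43, -0.01], [-0.28, -0.58, -0.76], [0.32, 0.69, -0.65]]
top [[485.9013400390503, 0.0, 283.9663170545825], [0.0, 485.9013400390503, 208.248516284319], [0.0, 0.0, 1.0]] [ 0.313 -0.037  1.534] [[0.02, -1.0, 0.02], [-0.99, -0.02, -0.14], [0.14, -0.02, -0.99]]
{'time': 0.1, 'joint_positions': array([-1.37161795,  0.33281877, -0.06472578,  1.46084125,  0.02161897,
        1.34989891, -0.08846861]), 'joint_vel': array([ 6.39952411e-04, -3.45757302e-03,  1.63758109e-03, -2.69588473e-03,
        4.30717601e-04, -1.41289583e-03,  9.74564059e-05]), 'joint_torque': array([ 1.64416335e-03, -6.24542642e+01,  2.47579190e-02, -3.90708911e+01,
       -6.13744673e-02,  3.65411409e-02,  4.23989206e-05]), 'ee_pos': array([0.13739979, 0.60937561, 0.23283494]), 'eef_rot': array([ 1.10622887e-01,  9.93862251e-01, -6.33875700e-04, -3.70559193e-05]), 'ft_force': array([-0.08348301,  0.07489139,  0.19936018]), 'torque': array([ 0.02299466,  0.02796373, -0.05918656]), 'grip_force': 0.0, 'width': 0.08703519668554889}
```

View pics/top0.png

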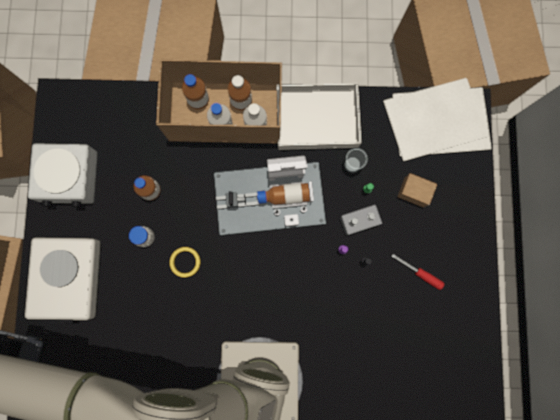

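View pics/side0.png

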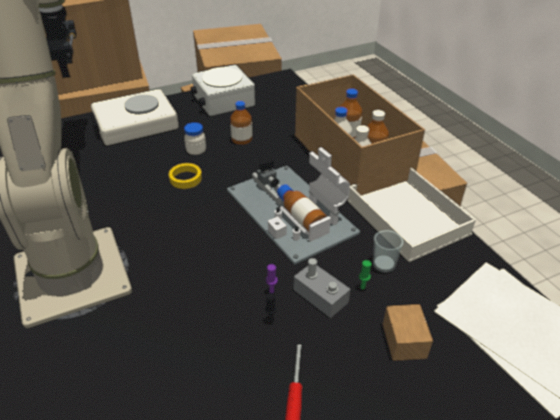

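The top view shows the cradle plate with corners at about (215,168), (321,163), (327,229) and (219,235). The stop and knob are at (233,200), the lid stands up at (287,167), and the pin block is at (361,219) with pins at (354,222) and (371,216). In the side view the tall pin is the left one, at (312,268). I'll zoom in on both.

```bash
python3 - <<'E'
from h import *
a=cv2.imread("pics/top0.png")[150:245,205:390];b=cv2.imread("pics/side0.png")[145:320,220:395]
a=cv2.resize(a,None,fx=4.2,fy=4.2,interpolation=cv2.INTER_CUBIC);cv2.imwrite("pics/topz.png",a)
c=shot("top");s=shot("side")
g=cv2.cvtColor(c["color"],cv2.COLOR_RGB2GRAY)
m=((g>60).astype(np.uint8))
n,l,st,ce=cv2.connectedComponentsWithStats(m)
for (u,v) in((230,222),(361,224)):
    k=l[v,u];print(st[k],ce[k])
    cs,_=cv2.findContours((l==k).astype(np.uint8),cv2.RETR_EXTERNAL,2)
    print(cv2.minAreaRect(cs[0]),cv2.boxPoints(cv2.minAreaRect(cs[0])).tolist())
E
```

```text
[ 213  155  114   81 7069] [270.13919932 196.32013015]
((268.6007385253906, 194.05667114257812), (71.66352844238281, 108.12674713134766), 83.82982635498047) [[210.99929809570312, 164.24331665039062], [318.4996643066406, 152.62164306640625], [326.2021789550781, 223.87002563476562], [218.70181274414062, 235.49169921875]]
[341 204  42  31 802] [361.23815461 219.21695761]
((361.25, 219.25), (21.50348663330078, 37.63109588623047), 71.56504821777344) [[340.0, 215.0], [375.70001220703125, 203.10000610351562], [382.5, 223.5], [346.79998779296875, 235.39999389648438]]
```

View pics/topz.png

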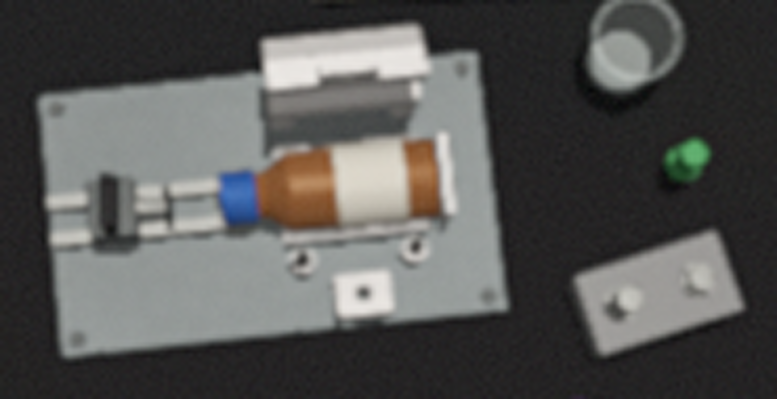

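The zoom shows the plate corners at (38,95), (477,52), (508,308) and (62,357), the lug hole at (364,293), and the knob bar top at about (110,205). The long pin's grip top is at (628,299), and the block corners are at (574,280), (716,232), (744,308) and (601,354).

```bash
cat >> h.py <<'E'
from scipy.spatial.transform import Rotation as Ro
E
python3 - <<'E'
from h import *
c=shot("top");s=shot("side")
f=lambda u,v,z:onz(c,205+(u+.5)/4.2-.5,150+(v+.5)/4.2-.5,z)[:2]
P=[f(*p,.012) for p in((38,95),(477,52),(508,308),(62,357))]
ctr=np.mean(P,0);print("corners",np.round(P,4).tolist(),ctr)
ey=(P[0]+P[3]-P[1]-P[2])/2;print("len",np.linalg.norm(ey), np.linalg.norm((P[0]+P[1]-P[2]-P[3])/2))
yaw=np.arctan2(-ey[0],ey[1]);print("yaw deg",np.degrees(yaw))
R=np.array([[np.cos(yaw),-np.sin(yaw)],[np.sin(yaw),np.cos(yaw)]])
for n,p in dict(lug=(364,293,.044),knob=(110,205,.096),pin=(628,299,.09),short=(699,278,.063)).items():
    w=f(*p);print(n,w,"in cradle",R.T@(w-ctr))
print("lug pred",ctr+R@[-.08,-.06])
B=[f(*p,.045) for p in((574,280),(716,232),(744,308),(601,354))];bc=np.mean(B,0);e=(B[0]+B[3]-B[1]-B[2])/2
by=np.arctan2(-e[0],e[1]);e/=np.linalg.norm(e);print("block",bc,np.degrees(by),"hole",bc+.03*e,bc-.03*e)
# check side
for X in([*(bc+.03*e),.09],[*(bc+.03*e),.0],[*(ctr+R@[-.08,-.06]),.044]):print(proj(s,X),proj(c,X))
st=r.read_state();T=Ro.from_quat(st['eef_rot']).as_matrix();print(T.round(3).tolist())
E
```

```text
corners [[0.6416, 0.1593], [0.6823, -0.1742], [0.4858, -0.1988], [0.4428, 0.1341]] [ 0.563144   -0.01988047]
len 0.3358488593675295 0.19925663670317245
yaw deg 7.166359558706515
lug [ 0.49128438 -0.08924988] in cradle [-0.07995214 -0.05986297]
knob [0.54468437 0.09444711] in cradle [-0.00405298  0.11573732]
pin [ 0.48509429 -0.27638301] in cradle [-0.10943886 -0.24476201]
short [ 0.50472052 -0.33288461] in cradle [-0.09701457 -0.30327062]
lug pred [ 0.49125399 -0.08939181]
block [ 0.49507834 -0.30671606] 19.26396125217958 hole [ 0.48518072 -0.2783958 ] [ 0.50497596 -0.33503632]
[312.35677724 260.73483494] [354.81134651 220.79365508]
[310.61195789 288.22642807] [350.1090158  224.04691852]
[277.10611649 222.71685939] [291.3314931  219.39159815]
[[-0.976, 0.22, -0.0], [0.22, 0.976, -0.0], [0.0, -0.0, -1.0]]
```

```bash
cat >> h.py <<'E'
ctr=np.array([.563144,-.01988]);yaw=np.radians(7.17)
def cr(x,y,z): # cradle->world
    return np.array([ctr[0]+np.cos(yaw)*x-np.sin(yaw)*y,ctr[1]+np.sin(yaw)*x+np.cos(yaw)*y,z])
def need(X,ydeg=None,down=True):
    """shift in units of 30 mm and turn in units of 6deg, tool axes; ydeg = world heading of tool y"""
    s=r.read_state();T=Ro.from_quat(s['eef_rot']).as_matrix()
    print("t",round(s['time'],2),"pos",s['ee_pos'].round(4),"F",s['ft_force'].round(1),"w",round(s['width'],4),"g",round(s['grip_force'],1),"q",s['joint_positions'].round(2))
    print("shift",(T.T@(np.array(X)-s['ee_pos'])/.03).round(2),end=" ")
    if ydeg is not None:
        a=np.radians(ydeg);y=np.array([np.cos(a),np.sin(a),0]);z=np.array([0,0,-1.]);x=np.cross(y,z)
        W=np.stack([x,y,z],1);print("turn",(np.degrees(Ro.from_matrix(T.T@W).as_rotvec())/6).round(2),end="")
    print()
E
m="dx":-.858,"dy":-.686
python3 -m crank '[{"dx":-0.86,"dy":-0.69},{"dx":-0.86,"dy":-0.69},{"dx":-0.86,"dy":-0.69},{"dx":-0.86,"dy":-0.69},{"dx":-0.86,"dy":-0.69},{"dx":-0.86,"dy":-0.69},{"dx":-0.86,"dy":-0.69},{"dx":-0.86,"dy":-0.69}]'
python3 -m crank '[{"dx":-0.86,"dy":-0.69},{"dx":-0.86,"dy":-0.69},{"dx":-0.86,"dy":-0.69},{"dx":-0.86,"dy":-0.69},{"dx":-0.86,"dy":-0.69},{"dx":-0.86,"dy":-0.69},{"dx":-0.86,"dy":-0.69},{"dx":-0.86,"dy":-0.69}]'
python3 -m crank '[{"dx":-0.6,"dy":-0.5,"az":-0.7},{"dx":-0.6,"dy":-0.5,"az":-0.7},{"dx":-0.6,"dy":-0.5,"az":-0.7},{"az":-0.7},{"az":-0.5},{}]'
python3 -c "from h import *;need(cr(0,.1157,.08),97.17)"
```

```text
t 0.3 pos [0.1374 0.6096 0.2333] F [-0.2  0.4 -0.2] w 0.0869 g 0.0 q [-1.37  0.33 -0.06  1.46  0.02  1.35 -0.09]
shift [-17.15 -13.72   5.12] turn [-0.   -0.   -3.31]invalid input at $[0]: expected keys claw, dx, dy, dz, ax, ay, az
invalid input at $[0]: expected keys claw, dx, dy, dz, ax, ay, az
invalid input at $[0]: expected keys claw, dx, dy, dz, ax, ay, az
```

```bash
python3 -m crank '[{"claw":-1,"dx":-0.86,"dy":-0.69,"dz":0,"ax":0,"ay":0,"az":0},{"claw":-1,"dx":-0.86,"dy":-0.69,"dz":0,"ax":0,"ay":0,"az":0},{"claw":-1,"dx":-0.86,"dy":-0.69,"dz":0,"ax":0,"ay":0,"az":0},{"claw":-1,"dx":-0.86,"dy":-0.69,"dz":0,"ax":0,"ay":0,"az":0},{"claw":-1,"dx":-0.86,"dy":-0.69,"dz":0,"ax":0,"ay":0,"az":0},{"claw":-1,"dx":-0.86,"dy":-0.69,"dz":0,"ax":0,"ay":0,"az":0},{"claw":-1,"dx":-0.86,"dy":-0.69,"dz":0,"ax":0,"ay":0,"az":0},{"claw":-1,"dx":-0.86,"dy":-0.69,"dz":0,"ax":0,"ay":0,"az":0}]'
python3 -m crank '[{"claw":-1,"dx":-0.86,"dy":-0.69,"dz":0,"ax":0,"ay":0,"az":0},{"claw":-1,"dx":-0.86,"dy":-0.69,"dz":0,"ax":0,"ay":0,"az":0},{"claw":-1,"dx":-0.86,"dy":-0.69,"dz":0,"ax":0,"ay":0,"az":0},{"claw":-1,"dx":-0.86,"dy":-0.69,"dz":0,"ax":0,"ay":0,"az":0},{"claw":-1,"dx":-0.86,"dy":-0.69,"dz":0,"ax":0,"ay":0,"az":0},{"claw":-1,"dx":-0.86,"dy":-0.69,"dz":0,"ax":0,"ay":0,"az":0},{"claw":-1,"dx":-0.86,"dy":-0.69,"dz":0,"ax":0,"ay":0,"az":0},{"claw":-1,"dx":-0.86,"dy":-0.69,"dz":0,"ax":0,"ay":0,"az":0}]'
python3 -m crank '[{"claw":-1,"dx":-0.8,"dy":-0.65,"dz":0,"ax":0,"ay":0,"az":0},{"claw":-1,"dx":-0.8,"dy":-0.65,"dz":0,"ax":0,"ay":0,"az":0},{"claw":-1,"dx":-0.8,"dy":-0.65,"dz":0,"ax":0,"ay":0,"az":-0.8},{"claw":-1,"dx":0,"dy":0,"dz":0,"ax":0,"ay":0,"az":-0.8},{"claw":-1,"dx":0,"dy":0,"dz":0,"ax":0,"ay":0,"az":-0.8},{"claw":-1,"dx":0,"dy":0,"dz":0,"ax":0,"ay":0,"az":-0.8},{"claw":-1,"dx":0,"dy":0,"dz":0,"ax":0,"ay":0,"az":0}]'
python3 -c "from h import *;need(cr(0,.1157,.08),97.17)"
```

```text
time: 0.97
ee_pos: [0.3032, 0.4013, 0.2337]
eef_rot: [0.111, 0.994, 0.0, -0.0]
ft_force: [1.2, -0.3, 0.6]
width: 0.0869
grip_force: 0.0
time: 1.63
ee_pos: [0.4681, 0.1943, 0.2338]
eef_rot: [0.111, 0.994, 0.0, 0.0]
ft_force: [1.2, 0.5, -0.2]
width: 0.0869
grip_force: 0.0
time: 2.22
ee_pos: [0.5247, 0.1228, 0.2335]
eef_rot: [-0.058, 0.998, 0.0, -0.0]
ft_force: [-0.3, 0.3, -0.1]
width: 0.0868
grip_force: 0.0
t 2.22 pos [0.5247 0.1228 0.2335] F [-0.3  0.3 -0.1] w 0.0868 g 0.0 q [-0.68  0.14  0.4   1.71 -0.06  1.3   1.42]
shift [-0.69 -1.02  5.12] turn [ 0.   -0.   -0.08]
```

```bash
python3 -m crank '[{"claw":-0.4,"dx":-0.69,"dy":-0.5,"dz":0.5,"ax":0,"ay":0,"az":-0.08},{"claw":-0.4,"dx":0,"dy":-0.52,"dz":0.9,"ax":0,"ay":0,"az":0},{"claw":-0.4,"dx":0,"dy":0,"dz":0.9,"ax":0,"ay":0,"az":0},{"claw":-0.4,"dx":0,"dy":0,"dz":0.8,"ax":0,"ay":0,"az":0},{"claw":-0.4,"dx":0,"dy":0,"dz":0,"ax":0,"ay":0,"az":0},{"claw":-0.4,"dx":0,"dy":0,"dz":0,"ax":0,"ay":0,"az":0}]' 30
python3 - <<'E'
from h import *
need(cr(0,.1157,.08),97.17)
c=shot("wrist","pics/w1.png");print(c["mtx"].tolist(),c["hand_eye"].round(3).tolist())
E
```

```text
time: 2.72
ee_pos: [0.5482, 0.0949, 0.1402]
eef_rot: [-0.06, 0.998, -0.0, -0.001]
ft_force: [0.6, 0.8, 0.8]
width: 0.0621
grip_force: 0.0
t 2.72 pos [0.5482 0.0949 0.1402] F [0.6 0.8 0.8] w 0.0621 g 0.0 q [-0.61  0.26  0.42  1.78 -0.12  1.12  1.53]
shift [-0.02 -0.    2.01] turn [-0.   -0.02 -0.05]
[[325.19226210127806, 0.0, 279.7526170317079], [0.0, 325.19226210127806, 208.01497794893828], [0.0, 0.0, 1.0]] [[-0.001, -0.96, -0.282, 0.077], [1.0, -0.001, -0.0, 0.001], [0.0, -0.282, 0.96, -0.15], [0.0, 0.0, 0.0, 1.0]]
```

View pics/w1.png

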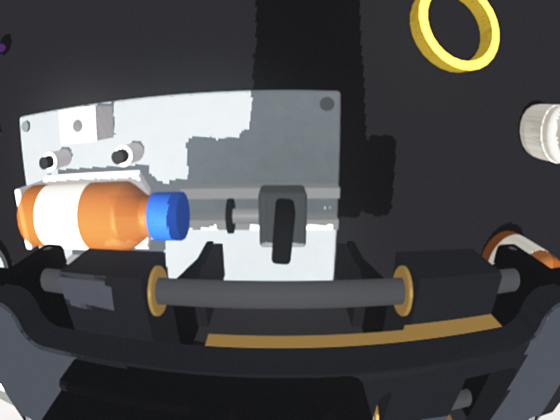

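The wrist view shows the knob bar between the fingers: its far end at about (284,200), its near end at (282,262), and it is centred on the tool axis. I'll check it numerically in cradle coordinates.

```bash
cat >> h.py <<'E'
def wray(c,u,v,s):
    K=c["mtx"];a,b=u-K[0,2],v-K[1,2];q=np.hypot(a,b);th=q/K[0,0]
    d=np.array([a/q*np.sin(th),b/q*np.sin(th),np.cos(th)]);H=np.array(c["hand_eye"])
    T=Ro.from_quat(s['eef_rot']).as_matrix();return T@H[:3,3]+s['ee_pos'],T@H[:3,:3]@d
def wz(c,u,v,z,s):
    o,d=wray(c,u,v,s);return o+d*(z-o[2])/d[2]
def tocr(w):
    d=np.array(w[:2])-ctr;return np.array([np.cos(yaw)*d[0]+np.sin(yaw)*d[1],-np.sin(yaw)*d[0]+np.cos(yaw)*d[1]])
E
python3 - <<'E'
from h import *
s=r.read_state();c=shot("wrist")
for p in((284,200,.096),(282,262,.096),(275,230,.096),(293,230,.096),(78,125,.044)):print(tocr(wz(c,*p,s)).round(4))
E
python3 -m crank '[{"claw":-0.4,"dx":0,"dy":0,"dz":0.7,"ax":0,"ay":0,"az":-0.05},{"claw":-0.4,"dx":0,"dy":0,"dz":0.7,"ax":0,"ay":0,"az":0},{"claw":-0.4,"dx":0,"dy":0,"dz":0.6,"ax":0,"ay":0,"az":0},{"claw":-0.4,"dx":0,"dy":0,"dz":0,"ax":0,"ay":0,"az":0}]'
```

```text
[-0.0239  0.1196]
[0.0188 0.1182]
[-0.004   0.1138]
[-0.0039  0.1254]
[-0.079  -0.0567]
time: 3.15
ee_pos: [0.5479, 0.0951, 0.0792]
eef_rot: [-0.063, 0.998, -0.0, -0.001]
ft_force: [-0.4, -0.1, -0.1]
width: 0.0609
grip_force: 0.0
```

```bash
python3 -m crank '[{"claw":1,"dx":0,"dy":0,"dz":0,"ax":0,"ay":0,"az":0},{"claw":1,"dx":0,"dy":0,"dz":0,"ax":0,"ay":0,"az":0},{"claw":1,"dx":0,"dy":0,"dz":0,"ax":0,"ay":0,"az":0},{"claw":1,"dx":0,"dy":0,"dz":0,"ax":0,"ay":0,"az":0},{"claw":1,"dx":0,"dy":0,"dz":0,"ax":0,"ay":0,"az":0},{"claw":1,"dx":0,"dy":0,"dz":0,"ax":0,"ay":0,"az":0}]' 30
python3 -c "from h import *;need(cr(0,.0657,.08),97.17)"
```

```text
time: 3.65
ee_pos: [0.5491, 0.095, 0.0811]
eef_rot: [-0.063, 0.998, 0.0, 0.0]
ft_force: [-0.1, -0.8, -0.4]
width: 0.0291
grip_force: 0.0
t 3.65 pos [0.5491 0.095  0.0811] F [-0.1 -0.8 -0.4] w 0.0291 g 0.0 q [-0.6   0.33  0.41  1.83 -0.15  1.    1.57]
shift [ 0.02 -1.67  0.04] turn [0.   0.01 0.02]
```

```bash
python3 -m crank '[{"claw":1,"dx":0,"dy":0,"dz":0,"ax":0,"ay":0,"az":0},{"claw":1,"dx":0,"dy":0,"dz":0,"ax":0,"ay":0,"az":0},{"claw":1,"dx":0,"dy":0,"dz":0,"ax":0,"ay":0,"az":0},{"claw":1,"dx":0,"dy":0,"dz":0,"ax":0,"ay":0,"az":0},{"claw":1,"dx":0,"dy":0,"dz":0,"ax":0,"ay":0,"az":0}]' 30
python3 -m crank '[{"claw":1,"dx":0,"dy":-0.2,"dz":0,"ax":0,"ay":0,"az":0},{"claw":1,"dx":0,"dy":-0.2,"dz":0,"ax":0,"ay":0,"az":0},{"claw":1,"dx":0,"dy":-0.2,"dz":0,"ax":0,"ay":0,"az":0},{"claw":1,"dx":0,"dy":-0.2,"dz":0,"ax":0,"ay":0,"az":0},{"claw":1,"dx":0,"dy":-0.2,"dz":0,"ax":0,"ay":0,"az":0},{"claw":1,"dx":0,"dy":-0.2,"dz":0,"ax":0,"ay":0,"az":0},{"claw":1,"dx":0,"dy":0,"dz":0,"ax":0,"ay":0,"az":0}]'
python3 -c "from h import *;need(cr(0,.0657,.08),97.17)"
```

```text
time: 4.07
ee_pos: [0.5489, 0.0951, 0.0806]
eef_rot: [-0.063, 0.998, 0.0, 0.0]
ft_force: [-0.9, 1.5, 2.1]
width: 0.0126
grip_force: 30.0
time: 4.65
ee_pos: [0.5534, 0.0581, 0.0806]
eef_rot: [-0.063, 0.998, 0.0, -0.0]
ft_force: [-2.2, -2.0, 5.7]
width: 0.0125
grip_force: 30.0
t 4.65 pos [0.5534 0.0581 0.0806] F [-2.2 -2.   5.7] w 0.0125 g 30.0 q [-0.54  0.34  0.42  1.84 -0.16  1.    1.64]
shift [ 0.   -0.43  0.02] turn [ 0.   -0.    0.01]
```

```bash
python3 -m crank '[{"claw":1,"dx":0,"dy":-0.1,"dz":0,"ax":0,"ay":0,"az":0},{"claw":1,"dx":0,"dy":-0.1,"dz":0,"ax":0,"ay":0,"az":0},{"claw":1,"dx":0,"dy":0,"dz":0,"ax":0,"ay":0,"az":0}]'
python3 -m crank '[{"claw":1,"dx":0,"dy":-0.1,"dz":0,"ax":0,"ay":0,"az":0},{"claw":1,"dx":0,"dy":0,"dz":0,"ax":0,"ay":0,"az":0}]'
python3 -m crank '[{"claw":1,"dx":0,"dy":-0.07,"dz":0,"ax":0,"ay":0,"az":0},{"claw":1,"dx":0,"dy":0,"dz":0,"ax":0,"ay":0,"az":0}]'
python3 -m crank '[{"claw":1,"dx":0,"dy":-0.07,"dz":0,"ax":0,"ay":0,"az":0},{"claw":1,"dx":0,"dy":0,"dz":0,"ax":0,"ay":0,"az":0}]'
python3 -c "from h import *;need(cr(0,.0657,.08),97.17)"
```

```text
time: 4.9
ee_pos: [0.5535, 0.0576, 0.0806]
eef_rot: [-0.065, 0.998, 0.003, -0.0]
ft_force: [-5.6, 15.6, 6.5]
width: 0.0128
grip_force: 30.0
time: 5.07
ee_pos: [0.5535, 0.0573, 0.0806]
eef_rot: [-0.066, 0.998, 0.004, -0.001]
ft_force: [-7.5, 22.8, 7.3]
width: 0.0129
grip_force: 30.0
time: 5.23
ee_pos: [0.5536, 0.057, 0.0806]
eef_rot: [-0.067, 0.998, 0.005, -0.001]
ft_force: [-9.2, 29.9, 8.0]
width: 0.0128
grip_force: 30.0
time: 5.4
ee_pos: [0.5536, 0.0569, 0.0806]
eef_rot: [-0.068, 0.998, 0.006, -0.001]
ft_force: [-9.6, 33.7, 8.1]
width: 0.0128
grip_force: 30.0
t 5.4 pos [0.5536 0.0569 0.0806] F [-9.6 33.7  8.1] w 0.0128 g 30.0 q [-0.53  0.34  0.42  1.83 -0.17  1.01  1.67]
shift [ 0.01 -0.39  0.02] turn [ 0.11 -0.01  0.1 ]
```

```bash
python3 - <<'E'
from h import *
a=shot("top")["color"][150:245,205:335,::-1];b=shot("side")["color"][150:260,225:355,::-1]
z=lambda i:cv2.resize(i,(520,int(i.shape[0]*4)),interpolation=cv2.INTER_CUBIC)
a=cv2.resize(a,(400,292),interpolation=2);b=cv2.resize(b,(400,338),interpolation=2)
cv2.imwrite("pics/ab.png",np.hstack([cv2.copyMakeBorder(a,0,46,0,0,0),b]))
s=r.read_state();c=shot("wrist","pics/w2.png");print(tocr(s['ee_pos']))
cv2.imwrite("pics/w2c.png",cv2.resize(c["color"][80:280,0:350,::-1],None,fx=1.14,fy=1.14))
i=np.full((230+338,800,3),0,np.uint8);i[:338]=cv2.imread("pics/ab.png");w=cv2.imread("pics/w2c.png");i[338:338+228,:399]=w;cv2.imwrite("pics/abw.png",i)
E
```

```text
[6.65012922e-05 7.73377596e-02]
```

View pics/abw.png

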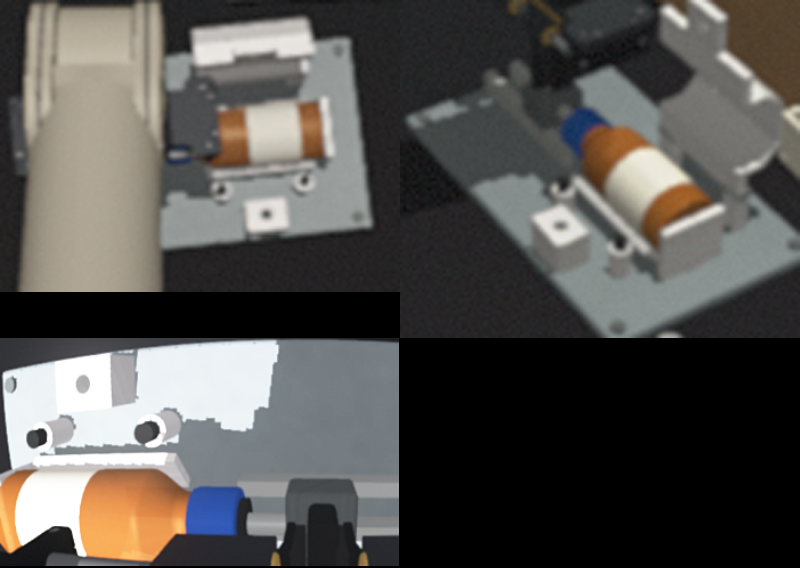

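The bottle's bottom is flush with the end wall, the nose is on the cap, and the force has built up. I'll ease the push and turn the knob clockwise.

```bash
python3 -m crank '[{"claw":1,"dx":0,"dy":0.12,"dz":0,"ax":0,"ay":0,"az":0},{"claw":1,"dx":0,"dy":0,"dz":0,"ax":0,"ay":0,"az":0.7},{"claw":1,"dx":0,"dy":0,"dz":0,"ax":0,"ay":0,"az":0.7},{"claw":1,"dx":0,"dy":0,"dz":0,"ax":0,"ay":0,"az":0.7},{"claw":1,"dx":0,"dy":0,"dz":0,"ax":0,"ay":0,"az":0.7},{"claw":1,"dx":0,"dy":0,"dz":0,"ax":0,"ay":0,"az":0.7},{"claw":1,"dx":0,"dy":0,"dz":0,"ax":0,"ay":0,"az":0.7},{"claw":1,"dx":0,"dy":0,"dz":0,"ax":0,"ay":0,"az":0.7}]' 30
python3 -m crank '[{"claw":1,"dx":0,"dy":0,"dz":0,"ax":0,"ay":0,"az":0.7},{"claw":1,"dx":0,"dy":0,"dz":0,"ax":0,"ay":0,"az":0.7},{"claw":1,"dx":0,"dy":0,"dz":0,"ax":0,"ay":0,"az":0.7},{"claw":1,"dx":0,"dy":0,"dz":0,"ax":0,"ay":0,"az":0.7},{"claw":1,"dx":0,"dy":0,"dz":0,"ax":0,"ay":0,"az":0.7},{"claw":1,"dx":0,"dy":0,"dz":0,"ax":0,"ay":0,"az":0.7},{"claw":1,"dx":0,"dy":0,"dz":0,"ax":0,"ay":0,"az":0.7},{"claw":1,"dx":0,"dy":0,"dz":0,"ax":0,"ay":0,"az":0}]'
python3 -c "from h import *;need(cr(0,.0773,.08),97.17-83.1);print(r.read_state()['torque'])"
python3 -m crank '[{"claw":1,"dx":0,"dy":0,"dz":0,"ax":0,"ay":0,"az":0.7},{"claw":1,"dx":0,"dy":0,"dz":0,"ax":0,"ay":0,"az":0.7},{"claw":1,"dx":0,"dy":0,"dz":0,"ax":0,"ay":0,"az":0.7},{"claw":1,"dx":0,"dy":0,"dz":0,"ax":0,"ay":0,"az":0.7},{"claw":1,"dx":0,"dy":0,"dz":0,"ax":0,"ay":0,"az":0.7},{"claw":1,"dx":0,"dy":0,"dz":0,"ax":0,"ay":0,"az":0}]'
python3 -c "from h import *;need(cr(0,.0773,.08),97.17-83.1);print(r.read_state()['torque'])"
```

```text
time: 6.22
ee_pos: [0.5535, 0.0569, 0.0806]
eef_rot: [0.191, 0.982, 0.004, -0.002]
ft_force: [-8.1, 23.8, 8.0]
width: 0.0128
grip_force: 30.0
time: 6.88
ee_pos: [0.5534, 0.0566, 0.0806]
eef_rot: [0.434, 0.901, 0.003, -0.003]
ft_force: [-9.7, 23.0, 10.1]
width: 0.0129
grip_force: 30.0
t 6.88 pos [0.5534 0.0566 0.0806] F [-9.7 23.  10.1] w 0.0129 g 30.0 q [-0.69  0.36  0.6   1.84 -0.25  1.01  0.69]
shift [0.   0.01 0.02] turn [ 0.01 -0.08  4.08]
[ 4.9085922   2.05924684 -0.05862718]
time: 7.38
ee_pos: [0.5531, 0.0564, 0.0806]
eef_rot: [0.591, 0.807, 0.002, -0.004]
ft_force: [-11.0, 22.0, 12.7]
width: 0.0128
grip_force: 30.0
t 7.38 pos [0.5531 0.0564 0.0806] F [-11.   22.   12.7] w 0.0128 g 30.0 q [-0.74  0.38  0.67  1.85 -0.28  1.02  0.36]
shift [0.01 0.02 0.02] turn [-0.01 -0.08  0.58]
[ 4.68535224  2.47024915 -0.00709035]
```

```bash
python3 -m crank '[{"claw":1,"dx":0,"dy":0,"dz":0,"ax":0,"ay":0,"az":0.5},{"claw":1,"dx":0,"dy":0,"dz":0,"ax":0,"ay":0,"az":0.3},{"claw":1,"dx":0,"dy":0,"dz":0,"ax":0,"ay":0,"az":0}]'
python3 -c "from h import *;need(cr(0,.0773,.08),97.17-83.1);print(r.read_state()['torque'])"
python3 -m crank '[{"claw":1,"dx":0,"dy":0,"dz":0,"ax":0,"ay":0,"az":0.4},{"claw":1,"dx":0,"dy":0,"dz":0,"ax":0,"ay":0,"az":0.3},{"claw":1,"dx":0,"dy":0,"dz":0,"ax":0,"ay":0,"az":0}]'
python3 -c "from h import *;need(cr(0,.0773,.08),97.17-83.1);print(r.read_state()['torque'])"
```

```text
time: 7.63
ee_pos: [0.5531, 0.0562, 0.0806]
eef_rot: [0.623, 0.782, 0.002, -0.004]
ft_force: [-10.8, 21.2, 11.0]
width: 0.0125
grip_force: 30.0
t 7.63 pos [0.5531 0.0562 0.0806] F [-10.8  21.2  11. ] w 0.0125 g 30.0 q [-0.75  0.38  0.69  1.85 -0.29  1.02  0.28]
shift [0.02 0.02 0.02] turn [-0.02 -0.07 -0.19]
[4.39281571 2.48868684 0.46464083]
time: 7.88
ee_pos: [0.5532, 0.0557, 0.0805]
eef_rot: [0.651, 0.759, 0.001, -0.003]
ft_force: [-10.5, 19.8, 10.7]
width: 0.0136
grip_force: 30.3
t 7.88 pos [0.5532 0.0557 0.0805] F [-10.5  19.8  10.7] w 0.0136 g 30.3 q [-0.77  0.38  0.71  1.85 -0.3   1.02  0.21]
shift [0.03 0.02 0.02] turn [-0.02 -0.07 -0.89]
[4.0171419  2.18884331 0.53990469]
```

The knob is at its end stop: the torque has risen to 0.5 N m. Next I'll release it and rise clear.

```bash
python3 -m crank '[{"claw":0,"dx":0,"dy":0,"dz":0,"ax":0,"ay":0,"az":0},{"claw":0,"dx":0,"dy":0,"dz":0,"ax":0,"ay":0,"az":0},{"claw":0,"dx":0,"dy":0,"dz":0,"ax":0,"ay":0,"az":0},{"claw":0,"dx":0,"dy":0,"dz":0,"ax":0,"ay":0,"az":0},{"claw":0,"dx":0,"dy":0,"dz":-0.4,"ax":0,"ay":0,"az":0},{"claw":0,"dx":0,"dy":0,"dz":-0.7,"ax":0,"ay":0,"az":0},{"claw":0,"dx":0,"dy":0,"dz":-0.9,"ax":0,"ay":0,"az":0},{"claw":0,"dx":0,"dy":0,"dz":-0.9,"ax":0,"ay":0,"az":0}]'
python3 -m crank '[{"claw":1,"dx":0,"dy":0,"dz":-0.9,"ax":0,"ay":0,"az":0},{"claw":1,"dx":0,"dy":0,"dz":-0.9,"ax":0,"ay":0,"az":0},{"claw":1,"dx":0,"dy":0,"dz":-0.9,"ax":0,"ay":0,"az":0},{"claw":1,"dx":0,"dy":0,"dz":0,"ax":0,"ay":0,"az":0},{"claw":1,"dx":0,"dy":0,"dz":0,"ax":0,"ay":0,"az":0}]'
python3 - <<'E'
from h import *
need(cr(.1,-.06,.25),7.17)
s=r.read_state();c=shot("wrist","pics/w3.png")
E
```

```text
time: 8.55
ee_pos: [0.5544, 0.0487, 0.1691]
eef_rot: [0.653, 0.757, -0.0, 0.0]
ft_force: [0.4, 0.2, 0.4]
width: 0.043
grip_force: 0.0
time: 8.97
ee_pos: [0.5554, 0.049, 0.2505]
eef_rot: [0.653, 0.757, 0.001, 0.001]
ft_force: [-0.1, -0.0, -0.6]
width: 0.0178
grip_force: 0.0
t 8.97 pos [0.5554 0.049  0.2505] F [-0.1 -0.  -0.6] w 0.0178 g 0.0 q [-0.84  0.2   0.78  1.66 -0.14  1.34  0.1 ]
shift [-4.38  3.21  0.02] turn [ 0.03 -0.01  0.21]
```

View pics/w3.png

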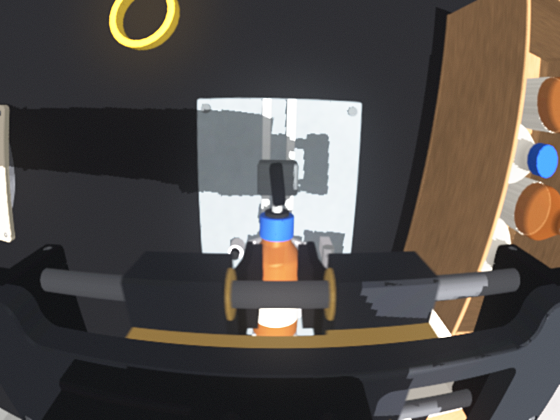

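The knob bar now lies nearly along cradle y, with the nose on the cap. Next is the lid: cross over the top of it with the fingers closed, come down behind the lug, then push along the arc.

```bash
python3 -m crank '[{"claw":1,"dx":-0.73,"dy":0.53,"dz":0,"ax":0,"ay":0,"az":0.21},{"claw":1,"dx":-0.75,"dy":0.55,"dz":0,"ax":0,"ay":0,"az":0},{"claw":1,"dx":-0.75,"dy":0.55,"dz":0,"ax":0,"ay":0,"az":0},{"claw":1,"dx":-0.75,"dy":0.55,"dz":0,"ax":0,"ay":0,"az":0},{"claw":1,"dx":-0.75,"dy":0.55,"dz":0,"ax":0,"ay":0,"az":0},{"claw":1,"dx":-0.65,"dy":0.48,"dz":0,"ax":0,"ay":0,"az":0},{"claw":1,"dx":0,"dy":0,"dz":0,"ax":0,"ay":0,"az":0}]'
python3 - <<'E'
from h import *
need(cr(.1,-.06,.193),7.17)
p=None
for th in np.arange(1.7,-.01,-.1):
    u=np.array([-np.cos(th),np.sin(th)]);n=np.array([np.sin(th),np.cos(th)])
    q=np.array([60,48+11])+135*u+(4+15*np.sin(th))*n
    print(round(th,2),q.round(0),None if p is None else ((q-p)/30*[1,-1]).round(2));p=q
E
```

```text
time: 9.6
ee_pos: [0.6676, -0.0732, 0.2463]
eef_rot: [0.663, 0.748, -0.002, 0.0]
ft_force: [0.4, -0.5, 0.1]
width: 0.0005
grip_force: 0.0
t 9.6 pos [ 0.6676 -0.0732  0.2463] F [ 0.4 -0.5  0.1] w 0.0005 g 0.0 q [-0.49  0.52  0.79  1.34 -0.36  1.43  0.4 ]
shift [0.2  0.1  1.78] turn [-0.03  0.03 -0.04]
1.7 [ 96. 190.] None
1.6 [ 83. 193.] [-0.44 -0.1 ]
1.5 [ 69. 195.] [-0.45 -0.05]
1.4 [ 56. 195.] [-0.46 -0.01]
1.3 [ 42. 194.] [-0.46  0.04]
1.2 [ 28. 191.] [-0.46  0.09]
1.1 [ 14. 187.] [-0.45  0.14]
1.0 [  1. 182.] [-0.44  0.19]
0.9 [-12. 175.] [-0.42  0.23]
0.8 [-23. 166.] [-0.4   0.28]
0.7 [-34. 156.] [-0.37  0.32]
0.6 [-44. 146.] [-0.33  0.36]
0.5 [-53. 134.] [-0.29  0.4 ]
0.4 [-61. 121.] [-0.25  0.43]
0.3 [-66. 107.] [-0.2   0.46]
0.2 [-71.  93.] [-0.15  0.48]
0.1 [-74.  78.] [-0.1   0.49]
-0.0 [-75.  63.] [-0.04  0.5 ]
```

```bash
python3 -m crank '[{"claw":1,"dx":0.2,"dy":0.1,"dz":0.8,"ax":0,"ay":0,"az":0},{"claw":1,"dx":0,"dy":0,"dz":0.98,"ax":0,"ay":0,"az":0},{"claw":1,"dx":0,"dy":0,"dz":0,"ax":0,"ay":0,"az":0},{"claw":1,"dx":0,"dy":-0.3,"dz":0,"ax":0,"ay":0,"az":0},{"claw":1,"dx":0,"dy":-0.3,"dz":0,"ax":0,"ay":0,"az":0},{"claw":1,"dx":0,"dy":-0.3,"dz":-0.05,"ax":0,"ay":0,"az":0},{"claw":1,"dx":0,"dy":-0.3,"dz":-0.05,"ax":0,"ay":0,"az":0},{"claw":1,"dx":0,"dy":-0.3,"dz":0,"ax":0,"ay":0,"az":0}]'
python3 - <<'E'
from h import *
need(cr(.05,-.06,.195),7.17)
a=shot("side")["color"][120:260,225:415,::-1];cv2.imwrite("pics/s4.png",cv2.resize(a,None,fx=3,fy=3,interpolation=2))
E
```

```text
time: 10.27
ee_pos: [0.6242, -0.0677, 0.1991]
eef_rot: [0.661, 0.75, 0.0, 0.0]
ft_force: [1.3, -0.8, -1.0]
width: 0.0002
grip_force: 0.8
t 10.27 pos [ 0.6242 -0.0677  0.1991] F [ 1.3 -0.8 -1. ] w 0.0002 g 0.8 q [-0.56  0.44  0.8   1.54 -0.32  1.3   0.4 ]
shift [-0.16 -0.16  0.14] turn [ 0.01 -0.    0.01]
```

View pics/s4.png

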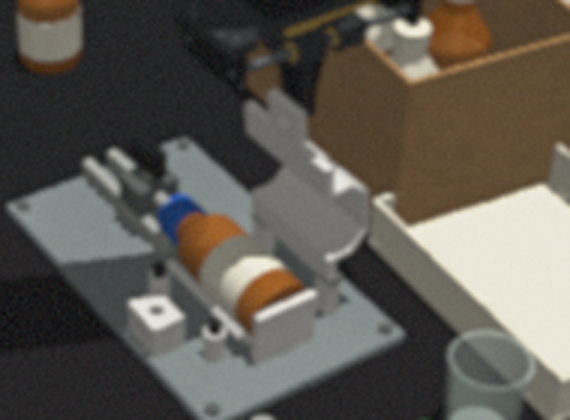

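The fingers are behind the lug at about (265,85), and the lid has begun to tilt forward. I'll continue along the arc.

```bash
python3 -m crank '[{"claw":1,"dx":-0.1,"dy":-0.46,"dz":0.14,"ax":0,"ay":0,"az":0},{"claw":1,"dx":-0.06,"dy":-0.46,"dz":0.09,"ax":0,"ay":0,"az":0},{"claw":1,"dx":0,"dy":-0.45,"dz":0.14,"ax":0,"ay":0,"az":0},{"claw":1,"dx":0,"dy":-0.44,"dz":0.19,"ax":0,"ay":0,"az":0},{"claw":1,"dx":0,"dy":-0.42,"dz":0.23,"ax":0,"ay":0,"az":0},{"claw":1,"dx":0,"dy":-0.4,"dz":0.28,"ax":0,"ay":0,"az":0},{"claw":1,"dx":0,"dy":0,"dz":0,"ax":0,"ay":0,"az":0}]'
python3 -c "from h import *;need(cr(-.023,-.06,.166),7.17)"
python3 -m crank '[{"claw":1,"dx":0,"dy":-0.37,"dz":0.32,"ax":0,"ay":0,"az":0},{"claw":1,"dx":0,"dy":-0.33,"dz":0.36,"ax":0,"ay":0,"az":0},{"claw":1,"dx":0,"dy":-0.29,"dz":0.4,"ax":0,"ay":0,"az":0},{"claw":1,"dx":0,"dy":-0.25,"dz":0.43,"ax":0,"ay":0,"az":0},{"claw":1,"dx":0,"dy":-0.2,"dz":0.46,"ax":0,"ay":0,"az":0},{"claw":1,"dx":0,"dy":0,"dz":0,"ax":0,"ay":0,"az":0}]'
python3 -c "from h import *;need(cr(-.066,-.06,.107),7.17)"
```

```text
time: 10.9
ee_pos: [0.5448, -0.0826, 0.1653]
eef_rot: [0.662, 0.75, -0.0, -0.001]
ft_force: [-0.4, -0.4, -0.2]
width: 0.0005
grip_force: 0.0
t 10.9 pos [ 0.5448 -0.0826  0.1653] F [-0.4 -0.4 -0.2] w 0.0005 g 0.0 q [-0.64  0.28  0.84  1.78 -0.22  1.18  0.39]
shift [-0.    0.1  -0.02] turn [-0.02 -0.01 -0.  ]
time: 11.4
ee_pos: [0.5027, -0.0875, 0.1056]
eef_rot: [0.661, 0.75, -0.001, -0.001]
ft_force: [0.1, -0.1, -0.6]
width: 0.0005
grip_force: 0.0
t 11.4 pos [ 0.5027 -0.0875  0.1056] F [ 0.1 -0.1 -0.6] w 0.0005 g 0.0 q [-0.65  0.25  0.83  1.95 -0.22  1.04  0.4 ]
shift [-0.01  0.08 -0.05] turn [-0.03 -0.01  0.  ]
```

```bash
python3 -m crank '[{"claw":1,"dx":0,"dy":-0.1,"dz":0.46,"ax":0,"ay":0,"az":0},{"claw":1,"dx":0,"dy":-0.1,"dz":0.4,"ax":0,"ay":0,"az":0},{"claw":1,"dx":0,"dy":0,"dz":0.3,"ax":0,"ay":0,"az":0},{"claw":1,"dx":0,"dy":0,"dz":0,"ax":0,"ay":0,"az":0}]'
python3 -m crank '[{"claw":1,"dx":0,"dy":0,"dz":0.1,"ax":0,"ay":0,"az":0},{"claw":1,"dx":0,"dy":0,"dz":0.1,"ax":0,"ay":0,"az":0},{"claw":1,"dx":0,"dy":0,"dz":0,"ax":0,"ay":0,"az":0}]'
python3 -c "from h import *;need(cr(-.07,-.06,.067),7.17)"

```

```text
time: 11.73
ee_pos: [0.4981, -0.0882, 0.0715]
eef_rot: [0.661, 0.75, -0.001, -0.001]
ft_force: [0.1, 0.3, -0.2]
width: 0.0005
grip_force: 0.0
time: 11.98
ee_pos: [0.4989, -0.0885, 0.0665]
eef_rot: [0.661, 0.75, 0.0, 0.0]
ft_force: [1.0, -0.4, 2.0]
width: 0.0008
grip_force: 0.8
t 11.98 pos [ 0.4989 -0.0885  0.0665] F [ 1.  -0.4  2. ] w 0.0008 g 0.8 q [-0.62  0.31  0.81  1.99 -0.27  0.95  0.45]
shift [ 0.    0.08 -0.02] turn [0.01 0.   0.01]
```

```bash
python3 - <<'E'
from h import *
a=shot("side")["color"][150:290,225:385,::-1];cv2.imwrite("pics/s5.png",cv2.resize(a,None,fx=3.5,fy=3.5,interpolation=2))
E
```

```text
(no output)
```

View pics/s5.png

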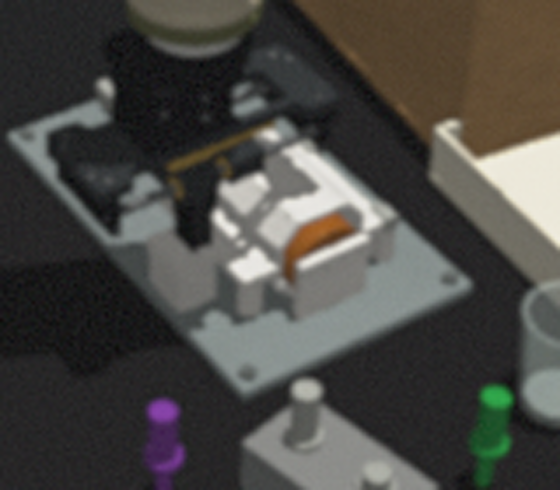

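The lid is down at about 0.03 rad, with the tips on the lug. Now for the long pin at world (0.485,-0.2775); the tall grip shows at (305,390) in this crop, which matches the projection.

```bash
python3 -m crank '[{"claw":0,"dx":0,"dy":0,"dz":-0.8,"ax":0,"ay":0,"az":0},{"claw":0,"dx":0,"dy":0,"dz":-0.9,"ax":0,"ay":0,"az":0},{"claw":0,"dx":0,"dy":0,"dz":-0.9,"ax":0,"ay":0,"az":0},{"claw":0,"dx":-0.9,"dy":-0.1,"dz":-0.4,"ax":0,"ay":0,"az":0},{"claw":0,"dx":-0.9,"dy":-0.1,"dz":0,"ax":0,"ay":0,"az":0},{"claw":0,"dx":-0.9,"dy":-0.1,"dz":0,"ax":0,"ay":0,"az":0},{"claw":0,"dx":-0.9,"dy":-0.1,"dz":0,"ax":0,"ay":0,"az":0},{"claw":0,"dx":-0.9,"dy":-0.1,"dz":0,"ax":0,"ay":0,"az":0}]'
python3 -m crank '[{"claw":0,"dx":-0.9,"dy":-0.1,"dz":0,"ax":0,"ay":0,"az":0},{"claw":0,"dx":0,"dy":0,"dz":0,"ax":0,"ay":0,"az":0},{"claw":0,"dx":0,"dy":0,"dz":0,"ax":0,"ay":0,"az":0}]'
python3 - <<'E'
from h import *
need([.485,-.2775,.067],7.17)
s=r.read_state();c=shot("wrist","pics/w6.png")
# where known points should show: project via inverse
H=np.array(c["hand_eye"]);T=Ro.from_quat(s['eef_rot']).as_matrix()
for X in([.485,-.2775,.09],[.485,-.2775,.05],[.5049,-.335,.063]):
    p=H[:3,:3].T@(T.T@(np.array(X)-s['ee_pos'])-H[:3,3]);th=np.arctan2(np.hypot(p[0],p[1]),p[2]);q=p[:2]/np.hypot(*p[:2])*th*c["mtx"][0,0]+c["mtx"][:2,2];print(q.round(1))
E
```

```text
time: 12.7
ee_pos: [0.5004, -0.2252, 0.1566]
eef_rot: [0.661, 0.75, 0.0, 0.0]
ft_force: [0.3, -0.4, 0.4]
width: 0.0412
grip_force: 0.0
time: 12.95
ee_pos: [0.5001, -0.2531, 0.1563]
eef_rot: [0.662, 0.749, -0.0, 0.0]
ft_force: [1.0, 0.9, 1.0]
width: 0.0433
grip_force: 0.0
t 12.95 pos [ 0.5001 -0.2531  0.1563] F [1.  0.9 1. ] w 0.0433 g 0.0 q [-0.37  0.34  0.91  1.77 -0.29  1.17  0.75]
shift [-0.74 -0.6   2.98] turn [-0.    0.01 -0.02]
[254.4 256.7]
[257.9 236.8]
[273.2 304.4]
```

View pics/w6.png

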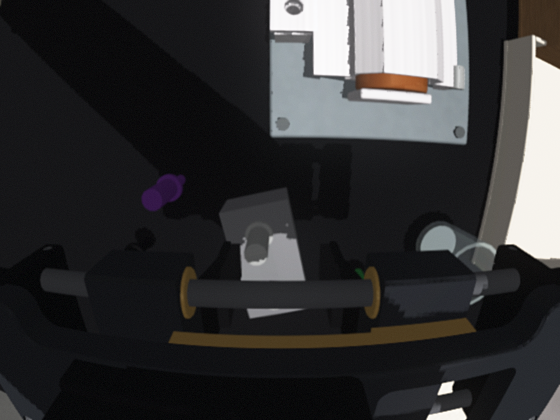

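The pin grip spans about (258,226) to (256,258), as predicted, and the lid hole is visible at (293,6). I'll move down and grasp.

```bash
python3 - <<'E'
from h import *
s=r.read_state();c=shot("wrist")
g=cv2.cvtColor(c["color"],cv2.COLOR_RGB2GRAY)[0:16,282:304];print(g[::2,::2])
print(wz(c,293,6,.056,s),"exp",cr(-.08,-.06,.056), wz(c,282,124,.012,s),wz(c,460,132,.012,s))
E
python3 -m crank '[{"claw":0,"dx":-0.74,"dy":-0.6,"dz":0,"ax":0,"ay":0,"az":0},{"claw":0,"dx":0,"dy":0,"dz":0.5,"ax":0,"ay":0,"az":0},{"claw":0,"dx":0,"dy":0,"dz":0.8,"ax":0,"ay":0,"az":0},{"claw":0,"dx":0,"dy":0,"dz":0.8,"ax":0,"ay":0,"az":0},{"claw":0,"dx":0,"dy":0,"dz":0.6,"ax":0,"ay":0,"az":0},{"claw":0,"dx":0,"dy":0,"dz":0.28,"ax":0,"ay":0,"az":0},{"claw":0,"dx":0,"dy":0,"dz":0,"ax":0,"ay":0,"az":0}]'
python3 -m crank '[{"claw":1,"dx":0,"dy":0,"dz":0,"ax":0,"ay":0,"az":0},{"claw":1,"dx":0,"dy":0,"dz":0,"ax":0,"ay":0,"az":0},{"claw":1,"dx":0,"dy":0,"dz":0,"ax":0,"ay":0,"az":0},{"claw":1,"dx":0,"dy":0,"dz":0,"ax":0,"ay":0,"az":0},{"claw":1,"dx":0,"dy":0,"dz":0,"ax":0,"ay":0,"az":0},{"claw":1,"dx":0,"dy":0,"dz":0,"ax":0,"ay":0,"az":0},{"claw":1,"dx":0,"dy":0,"dz":0,"ax":0,"ay":0,"az":0},{"claw":1,"dx":0,"dy":0,"dz":0,"ax":0,"ay":0,"az":0}]' 40
python3 -c "from h import *;need([.485,-.2775,.067],7.17)"
```

```text
[[247 248 248 238 184 194 193 209 238 249 246]
 [248 248 227 151 104  94  94 110 133 230 246]
 [249 234 135 138 146 130 119 108  93 151 235]
 [248 169 142 235 222 195 184 202 161  93 180]
 [247 196 223 166 116 103 111 152 155 131 155]
 [248 222 160 102  93  98  94  92 145 150 162]
 [248 237 125 102  97  96  92  92  92 112 184]
 [248 249 219 122  96  91  90  89  99 188 245]]
[ 0.4907195  -0.08570328  0.056     ] exp [ 0.49125841 -0.08939591  0.056     ] [ 0.49446871 -0.18137248  0.012     ] [ 0.67091939 -0.15871346  0.012     ]
time: 13.63
ee_pos: [0.4851, -0.2739, 0.0653]
eef_rot: [0.661, 0.751, -0.0, -0.001]
ft_force: [-0.1, 0.4, 0.2]
width: 0.0436
grip_force: 0.0
time: 14.3
ee_pos: [0.4857, -0.2758, 0.0673]
eef_rot: [0.661, 0.75, 0.0, 0.0]
ft_force: [-1.8, 0.6, 5.9]
width: 0.0169
grip_force: 40.0
t 14.3 pos [ 0.4857 -0.2758  0.0673] F [-1.8  0.6  5.9] w 0.0169 g 40.0 q [-0.26  0.45  0.85  1.86 -0.4   1.01  0.88]
shift [-0.05 -0.03  0.01] turn [ 0.01 -0.    0.01]
```

```bash
python3 -m crank '[{"claw":1,"dx":0,"dy":0,"dz":-0.3,"ax":0,"ay":0,"az":0},{"claw":1,"dx":0,"dy":0,"dz":-0.5,"ax":0,"ay":0,"az":0},{"claw":1,"dx":0,"dy":0,"dz":-0.6,"ax":0,"ay":0,"az":0},{"claw":1,"dx":0,"dy":0,"dz":-0.6,"ax":0,"ay":0,"az":0},{"claw":1,"dx":0,"dy":0,"dz":-0.5,"ax":0,"ay":0,"az":0},{"claw":1,"dx":0,"dy":0,"dz":0,"ax":0,"ay":0,"az":0}]' 50
python3 -c "from h import *;need([.4919,-.0887,.14],7.17)"
```

```text
time: 14.8
ee_pos: [0.4868, -0.2766, 0.1448]
eef_rot: [0.661, 0.75, 0.001, 0.002]
ft_force: [0.8, -0.2, -0.1]
width: 0.0169
grip_force: 50.0
t 14.8 pos [ 0.4868 -0.2766  0.1448] F [ 0.8 -0.2 -0.1] w 0.0169 g 50.0 q [-0.32  0.35  0.91  1.79 -0.3   1.15  0.82]
shift [6.19 0.95 0.15] turn [0.04 0.02 0.  ]
```

```bash
python3 -m crank '[{"claw":1,"dx":0.4,"dy":0.07,"dz":0,"ax":0,"ay":0,"az":0},{"claw":1,"dx":0.8,"dy":0.12,"dz":0,"ax":0,"ay":0,"az":0},{"claw":1,"dx":0.8,"dy":0.12,"dz":0,"ax":0,"ay":0,"az":0},{"claw":1,"dx":0.8,"dy":0.12,"dz":0,"ax":0,"ay":0,"az":0},{"claw":1,"dx":0.8,"dy":0.12,"dz":0,"ax":0,"ay":0,"az":0},{"claw":1,"dx":0.8,"dy":0.12,"dz":0,"ax":0,"ay":0,"az":0},{"claw":1,"dx":0.8,"dy":0.12,"dz":0,"ax":0,"ay":0,"az":0},{"claw":1,"dx":0.6,"dy":0.09,"dz":0,"ax":0,"ay":0,"az":0}]'
python3 -m crank '[{"claw":1,"dx":0.39,"dy":0.07,"dz":0.2,"ax":0,"ay":0,"az":0},{"claw":1,"dx":0,"dy":0,"dz":0.2,"ax":0,"ay":0,"az":0},{"claw":1,"dx":0,"dy":0,"dz":0,"ax":0,"ay":0,"az":0},{"claw":1,"dx":0,"dy":0,"dz":0,"ax":0,"ay":0,"az":0},{"claw":1,"dx":0,"dy":0,"dz":0,"ax":0,"ay":0,"az":0}]'
python3 - <<'E'
from h import *
need([.4919,-.0887,.13],7.17)
c=shot("wrist");a=c["color"][150:290,200:360,::-1];cv2.imwrite("pics/w7.png",cv2.resize(a,None,fx=4,fy=4,interpolation=2))
E
```

```text
time: 15.47
ee_pos: [0.4895, -0.0975, 0.1412]
eef_rot: [0.661, 0.751, 0.0, -0.0]
ft_force: [0.3, 0.4, -0.8]
width: 0.0168
grip_force: 50.0
time: 15.88
ee_pos: [0.4903, -0.0894, 0.1296]
eef_rot: [0.662, 0.749, -0.0, 0.0]
ft_force: [0.0, 0.4, -0.8]
width: 0.017
grip_force: 50.0
t 15.88 pos [ 0.4903 -0.0894  0.1296] F [ 0.   0.4 -0.8] w 0.017 g 50.0 q [-0.71  0.18  0.88  1.95 -0.16  1.08  0.36]
shift [ 0.02  0.06 -0.01] turn [-0.    0.01 -0.01]
```

View pics/w7.png

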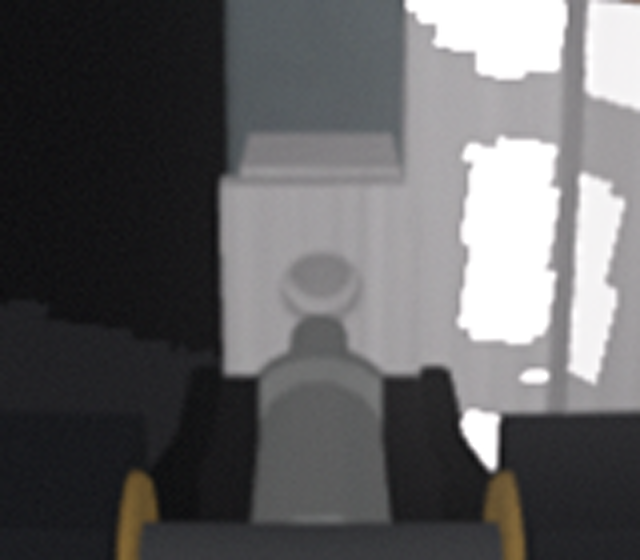

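The wrist crop shows the lid hole ellipse spanning x 281–361 with its upper edge at y≈253, so the centre is at about (321,293). The pin foot's far edge is at about (319,315).

```bash
cat >> h.py <<'E'
def wproj(c,s,X):
    H=np.array(c["hand_eye"]);T=Ro.from_quat(s['eef_rot']).as_matrix()
    p=H[:3,:3].T@(T.T@(np.array(X)-s['ee_pos'])-H[:3,3]);th=np.arctan2(np.hypot(p[0],p[1]),p[2]);return p[:2]/np.hypot(*p[:2])*th*c["mtx"][0,0]+c["mtx"][:2,2]
E
python3 - <<'E'
from h import *
s=r.read_state();c=shot("wrist")
f=lambda u,v:(200+(u+.5)/4-.5,150+(v+.5)/4-.5)
print("hole",wz(c,*f(321,293),.056,s),"lug top edge",wz(c,*f(310,180),.056,s),"exp hole",cr(-.08,-.06,0))
tip=s['ee_pos']+[0,0,-.0583]
z=lambda q:((q-[199.5,149.5])*4).round(0)
T=Ro.from_quat(s['eef_rot']).as_matrix()
for n,o in(("axis",0),("r5",.005),("r4",.004)):print(n,z(wproj(c,s,tip+T[:,0]*o)))
print("shank sides",wz(c,*f(291,345),.08,s),wz(c,*f(348,345),.08,s))
print("exp flange far edge",z(wproj(c,s,s['ee_pos']+[0,0,-.0223]+T[:,0]*.012)), "flange y",355)
E
```

```text
hole [ 0.4909439  -0.08782971  0.056     ] lug top edge [ 0.48641391 -0.06706539  0.056     ] exp hole [ 0.49125841 -0.08939591  0.        ]
axis [318. 330.]
r5 [317. 303.]
r4 [317. 308.]
shank sides [ 0.48612569 -0.08923958  0.08      ] [ 0.49544028 -0.08809045  0.08      ]
exp flange far edge [317. 340.] flange y 355
```

```bash
python3 -m crank '[{"claw":1,"dx":0.11,"dy":0.01,"dz":0,"ax":0,"ay":0,"az":0},{"claw":1,"dx":0,"dy":0,"dz":0.1,"ax":0,"ay":0,"az":0},{"claw":1,"dx":0,"dy":0,"dz":0.2,"ax":0,"ay":0,"az":0},{"claw":1,"dx":0,"dy":0,"dz":0.2,"ax":0,"ay":0,"az":0},{"claw":1,"dx":0,"dy":0,"dz":0,"ax":0,"ay":0,"az":0}]'
python3 -m crank '[{"claw":1,"dx":0,"dy":0,"dz":0.1,"ax":0,"ay":0,"az":0},{"claw":1,"dx":0,"dy":0,"dz":0.1,"ax":0,"ay":0,"az":0},{"claw":1,"dx":0,"dy":0,"dz":0,"ax":0,"ay":0,"az":0}]'
python3 -c "from h import *;need([.491,-.086,.1015],7.17);print(r.read_state()['torque'])"
```

```text
time: 16.4
ee_pos: [0.4896, -0.0844, 0.1133]
eef_rot: [0.661, 0.75, -0.001, -0.001]
ft_force: [0.4, 0.6, -1.6]
width: 0.017
grip_force: 50.0
time: 16.65
ee_pos: [0.4902, -0.0846, 0.1082]
eef_rot: [0.661, 0.75, -0.0, -0.0]
ft_force: [0.7, -1.1, 0.2]
width: 0.017
grip_force: 50.0
t 16.65 pos [ 0.4902 -0.0846  0.1082] F [ 0.7 -1.1  0.2] w 0.017 g 50.0 q [-0.7   0.21  0.86  1.98 -0.19  1.03  0.38]
shift [-0.05  0.02  0.22] turn [-0.01  0.    0.01]
[-0.10081657  0.0743468  -0.02855182]
```

```bash
python3 -m crank '[{"claw":1,"dx":-0.03,"dy":0.02,"dz":0.1,"ax":0,"ay":0,"az":0},{"claw":1,"dx":0,"dy":0,"dz":0.1,"ax":0,"ay":0,"az":0},{"claw":1,"dx":0,"dy":0,"dz":0,"ax":0,"ay":0,"az":0}]'
python3 -m crank '[{"claw":1,"dx":0,"dy":0,"dz":0.1,"ax":0,"ay":0,"az":0},{"claw":1,"dx":0,"dy":0,"dz":0,"ax":0,"ay":0,"az":0}]'
python3 -c "from h import *;need([.491,-.086,.1015],7.17);print(r.read_state()['torque'])"
```

```text
time: 16.9
ee_pos: [0.4909, -0.0854, 0.1022]
eef_rot: [0.661, 0.75, -0.0, -0.0]
ft_force: [-0.3, 0.2, -1.1]
width: 0.0167
grip_force: 50.0
time: 17.07
ee_pos: [0.4909, -0.0854, 0.0993]
eef_rot: [0.661, 0.75, -0.0, -0.0]
ft_force: [-0.2, -1.0, -2.2]
width: 0.0173
grip_force: 50.0
t 17.07 pos [ 0.4909 -0.0854  0.0993] F [-0.2 -1.  -2.2] w 0.0173 g 50.0 q [-0.69  0.23  0.86  1.98 -0.21  1.02  0.4 ]
shift [-0.02 -0.   -0.07] turn [-0.    0.    0.01]
[-0.20420541  0.07384162 -0.03529548]
```

```bash
python3 -m crank '[{"claw":1,"dx":0,"dy":0,"dz":0.12,"ax":0,"ay":0,"az":0},{"claw":1,"dx":0,"dy":0,"dz":0.12,"ax":0,"ay":0,"az":0},{"claw":1,"dx":0,"dy":0,"dz":0,"ax":0,"ay":0,"az":0}]' 60
python3 -m crank '[{"claw":1,"dx":0,"dy":0,"dz":0.12,"ax":0,"ay":0,"az":0},{"claw":1,"dx":0,"dy":0,"dz":0.12,"ax":0,"ay":0,"az":0},{"claw":1,"dx":0,"dy":0,"dz":0.12,"ax":0,"ay":0,"az":0},{"claw":1,"dx":0,"dy":0,"dz":0,"ax":0,"ay":0,"az":0}]' 60
python3 -c "from h import *;need([.491,-.086,.0743],7.17);print(r.read_state()['torque'])"
```

```text
time: 17.32
ee_pos: [0.4907, -0.0854, 0.0918]
eef_rot: [0.661, 0.75, -0.0, -0.0]
ft_force: [-0.0, -1.1, -2.3]
width: 0.0165
grip_force: 60.0
time: 17.65
ee_pos: [0.4907, -0.0855, 0.0809]
eef_rot: [0.661, 0.75, -0.0, -0.0]
ft_force: [-1.6, -1.5, -3.1]
width: 0.0161
grip_force: 60.0
t 17.65 pos [ 0.4907 -0.0855  0.0809] F [-1.6 -1.5 -3.1] w 0.0161 g 60.0 q [-0.67  0.27  0.85  2.   -0.24  0.98  0.42]
shift [-0.02  0.01  0.22] turn [-0.01  0.    0.01]
[-0.66164673  0.40520058  0.03042974]
```

```bash
python3 -m crank '[{"claw":1,"dx":0,"dy":0,"dz":0.1,"ax":0,"ay":0,"az":0},{"claw":1,"dx":0,"dy":0,"dz":0,"ax":0,"ay":0,"az":0}]'
python3 -m crank '[{"claw":1,"dx":0,"dy":0,"dz":0.1,"ax":0,"ay":0,"az":0},{"claw":1,"dx":0,"dy":0,"dz":0,"ax":0,"ay":0,"az":0}]'
python3 -m crank '[{"claw":1,"dx":0,"dy":0,"dz":0.1,"ax":0,"ay":0,"az":0},{"claw":1,"dx":0,"dy":0,"dz":0,"ax":0,"ay":0,"az":0}]'
python3 -c "from h import *;need([.491,-.086,.0743],7.17);print(r.read_state()['torque'])"
```

```text
time: 17.82
ee_pos: [0.4909, -0.0855, 0.0783]
eef_rot: [0.661, 0.75, -0.0, -0.0]
ft_force: [-1.1, -1.8, -2.1]
width: 0.0169
grip_force: 60.0
time: 17.98
ee_pos: [0.4909, -0.0856, 0.0756]
eef_rot: [0.661, 0.75, -0.0, -0.0]
ft_force: [-3.4, -2.9, 0.9]
width: 0.0171
grip_force: 60.0
time: 18.15
ee_pos: [0.4911, -0.0857, 0.0739]
eef_rot: [0.661, 0.75, 0.0, -0.001]
ft_force: [-11.8, -2.1, 24.3]
width: 0.0169
grip_force: 60.0
t 18.15 pos [ 0.4911 -0.0857  0.0739] F [-11.8  -2.1  24.3] w 0.0169 g 60.0 q [-0.66  0.28  0.84  2.   -0.25  0.97  0.43]
shift [-0.01 -0.   -0.01] turn [-0.01 -0.01  0.  ]
[-5.34055337e-01  3.02918903e+00 -2.86688608e-03]
```

```bash
python3 -m crank '[{"claw":1,"dx":0,"dy":-0.07,"dz":0.02,"ax":0,"ay":0,"az":0},{"claw":1,"dx":0,"dy":0,"dz":0,"ax":0,"ay":0,"az":0},{"claw":1,"dx":0,"dy":0,"dz":0,"ax":0,"ay":0,"az":0},{"claw":1,"dx":0,"dy":0,"dz":0,"ax":0,"ay":0,"az":0}]'
python3 - <<'E'
from h import *
need([.491,-.086,.0743],7.17);print(r.read_state()['torque'])
s=r.read_state();c=shot("wrist");g=cv2.cvtColor(c["color"],cv2.COLOR_RGB2GRAY)
print(g[185:245:3,250:310:4])
E
```

```text
time: 18.48
ee_pos: [0.4908, -0.0857, 0.074]
eef_rot: [0.661, 0.75, 0.001, 0.001]
ft_force: [-6.0, -2.0, 21.1]
width: 0.0164
grip_force: 60.0
t 18.48 pos [ 0.4908 -0.0857  0.074 ] F [-6.  -2.  21.1] w 0.0164 g 60.0 q [-0.66  0.28  0.84  2.01 -0.25  0.96  0.43]
shift [-0.01  0.01 -0.01] turn [ 0.03 -0.    0.01]
[-0.50578503  1.43675855 -0.02994191]
[[ 82  91  93  91  93  94  93  94  97  96  96  99 100 101 168]
 [ 82  90  90  94  93  95  94  95  97  95  95 100 100 101 167]
 [ 82  91  92  92  94  92  95  96  96  96  98  99  99 100 168]
 [ 81  90  91  92  94  94  95  94  95  96  98  99  99 102 168]
 [ 81  90  91  93  94  92  95  94  96  97  98  99 101 102 169]
 [ 80  90  93  93  92  94  97  95  96  95  97  98 100 101 168]
 [ 80  90  92  91  91  95  95  93  94  94  97  96 100 100 170]
 [ 78  89 129 129 130 130 130 131 130 130 131 134 134  98 169]
 [ 76  95 131 130 131 128 131 131 134 134 134 135 135 101 169]
 [ 76 111 130 129 130 133 132 133 132 131 134 136 140 107 170]
 [ 72 124 132 131 130 131 130 134 135 136 136 137 135 119 168]
 [ 72 130 131 131 133 134 134 134 134 133 133 134 135 132 168]
 [134 133 137 137 136 137 138 139 136 137 138 139 139 142 167]
 [149 154 150 152 154 152 151 151 150 149 148 154 154 153 171]
 [164 167 164 162 164 166 164 164 162 167 163 171 168 171 171]
 [163 166 163 165 164 165 164 164 162 167 162 172 169 170 169]
 [161 167 163 164 164 164 165 166 161 167 159 170 168 168 168]
 [162 166 164 164 165 168 153 137 138 164 162 171 167 168 166]
 [165 170 162 164 163 107 101 106 103  96 130 172 169 168 171]
 [ 38  65 162 161 102 116 117 116 117 115 110 138 166 168  58]]
```

```bash
python3 -m crank '[{"claw":1,"dx":0,"dy":-0.04,"dz":0.03,"ax":0,"ay":0,"az":0},{"claw":1,"dx":0,"dy":0,"dz":0,"ax":0,"ay":0,"az":0},{"claw":1,"dx":0,"dy":0,"dz":0,"ax":0,"ay":0,"az":0},{"claw":1,"dx":0,"dy":0,"dz":0,"ax":0,"ay":0,"az":0},{"claw":1,"dx":0,"dy":0,"dz":0,"ax":0,"ay":0,"az":0},{"claw":1,"dx":0,"dy":0,"dz":0,"ax":0,"ay":0,"az":0}]'
python3 - <<'E'
from h import *
need([.491,-.086,.0743],7.17)
s=r.read_state();c=shot("wrist");g=cv2.cvtColor(c["color"],cv2.COLOR_RGB2GRAY).astype(int)
# lug top front edge row & flange edge row, vs prediction for lug at z .052 (shut)/.056
col=g[195:260,279];print(col)
T=Ro.from_quat(s['eef_rot']).as_matrix()
for z in(.052,.056):print(z,wproj(c,s,cr(-.08,-.04,z)))
for w in (.0,):print("flange far, z.057",wproj(c,s,s['ee_pos']+[0,0,-.0173]+T[:,0]*.010))
E
```

```text
time: 19.03
ee_pos: [0.4907, -0.0858, 0.0738]
eef_rot: [0.661, 0.75, 0.002, 0.002]
ft_force: [-5.1, -0.7, 28.2]
width: 0.0164
grip_force: 60.0
t 19.03 pos [ 0.4907 -0.0858  0.0738] F [-5.1 -0.7 28.2] w 0.0164 g 60.0 q [-0.66  0.27  0.84  2.01 -0.25  0.96  0.43]
shift [-0.01  0.01 -0.02] turn [ 0.05 -0.    0.01]
[ 96  95  96  95  96  96  95  95  94  98 115 130 132 130 131 133 135 133
 132 132 134 137 134 134 134 136 137 135 138 151 166 167 165 166 165 165
 166 165 165 165 164 140 105  98 107 117 118 117 117 115 109 101  98  97
 100  99  98  97  96  98  96  97 100  97  96]
0.052 [278.58575356 227.70979379]
0.056 [278.60448612 230.16930026]
flange far, z.057 [278.50477994 241.22027833]
```

The pin is stalled at the expected seated height with 28 N pressing down, and the flange is on the lug. I'm handing in.

```bash
python3 -c "from bench import r;print(r.close_job())"
```

```text
the job is handed in; nothing more can be done
None
```

I handed in the job at 19 s: the bottle is home against the end wall, the stop is locked, and the lid is shut. The long pin is through both lugs at its expected seated height, still gripped and pressed down at about 28 N.

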